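# Take the drilled bracket out of the vise and show it to the inspection camera

### The job

The drilled aluminium angle bracket sits in the small vise with its foot caught under the sliding jaw: slide the jaw fully open by its knob, then lift the bracket out and hold it up in front of the inspection camera's lens, upright with the foot at the bottom, its flat outer face (the side away from the foot) square to the lens and the hole centred on the lens axis, about 9 cm from the lens. Finish holding it there, still and free of everything but the gripper, with the jaw left open. Do not touch the camera or its stand with the gripper or the bracket, and do not push away or knock over any of the jars and bottles.

Things in the scene. Friction and masses are not known exactly. Their poses are not given: they have to be found in the camera images.
- vise: Low grey bench vise, screwed down, 84 mm wide. Origin on the bench under the clamping plane. Its y axis runs along the slide, x along the jaws: base y = -121 to +55 mm; fixed jaw (60 mm wide, top 54 mm above the bench) y = 8.5 to 43 mm; sliding jaw on the -y side, opening towards -y. The bed under the bracket is 18 mm above the bench.
- vise_jaw (a joint): Opening of the sliding jaw in m: 0 = closed on the bracket, 0.045 = fully open at its stop. Opening moves it along the vise's -y. About 4 N of friction, no spring: it stays where it is left.
- jaw_knob (a point): Top centre of the black upright knob on the sliding jaw: plain cylinder, 22 mm in diameter, 46 mm tall, its top 102 mm above the bench (jaw top 54 mm). It stands 42 mm along the vise's -y from the bracket when the jaw is closed, and moves with the jaw.
- bracket: Loose aluminium L, 0.08 to 0.17 kg. Origin: underside, mid-width, on the leg's inner face; z up the leg, y out of its outer face. Leg 44 mm wide (x), 8 thick (y 0 to 8), 105 tall; foot 44 wide, 8 thick, to y = -26. Starts with the vise's axes, standing on the bed, top 123 mm above the bench, foot under the jaw's 10 mm high relief. Grip the top 35 mm, across width or thickness.
- hole (a point): Centre of the 14 mm (about) round hole on the bracket's outer face: in the bracket's frame x = 0, y = 8 mm, z = 58 mm (47 mm below the top edge). Axes as the bracket's.
- lens (a point): Centre of the front of the camera's lens, 180 to 235 mm above the bench. x points from the lens back into the camera (it looks along -x, level), z up. Lens barrel 38 mm in diameter, 18 mm long; white housing 44 x 44 mm behind it.
- camera_stand: The camera's stand, fixed: round dark foot 96 mm in diameter, origin at the centre of its underside, axes parallel to the lens's; the lens is 40 mm along its -x. The steel post, 16 mm in diameter, 278 mm tall, stands at x = +30 mm.
- marked_jar_12: Loose white screw-lid jar, 71 mm in diameter, 70 mm tall, on the bench left of the vise. Origin centre of its underside, z up. Leave alone.
- bottle_a: Loose white bottle with screw cap, 66 mm in diameter, 150 mm tall, on the left of the bench. Origin centre of its underside, z up. Leave alone. Farther back on the left (about 0.6 m ahead of the robot, 0.3 m to its left) stands a fixed pot of tall kitchen utensils, under 0.40 m high: carry things in front of it or over it.
There are look-alikes about, which are no part of the job. Of the things shaped like the bracket, the aluminium one is meant.

How it is judged:
By the outcome, as a careful person would: the job done as asked, in the order asked, and still so for the second after the job is handed in, while the arm keeps its last pose, push and grip.
It also fails if it takes over 54 s, if anything falls off the work surface, if the arm or the gripper's body presses on something with over 40 N, if the wrist force passes 120 N, or if a joint passes its speed limit or range.

### The arm

A 6-joint arm with a two-finger parallel gripper is mounted at the origin on a cart in front of the work surface, level with it; the furniture and walls round the work are solid. World frame = base frame: x ahead of the robot, y to its left, z up, the work surface at z = 0. Lengths are in m, angles in degrees, forces in N, time in s.
With the tool pointing down it reaches from about 0.375 to 0.75 m from the base axis. Payload 9 kg.
Tool frame: the origin (TCP) lies where the fingers leave the gripper's body, on its centre line; the fingertips stand 73 mm ahead of it and the grasp point (between the pads) lies 54 mm ahead of it (robot.tip_reach is the distance from the TCP to the fingertips, in m); z points along the fingers, y is the direction in which the jaws open and shut (so a half turn about z gives the same grasp; the last joint's range is limited). The gripper opens to 85 mm and grips with 20 to 120 N. Pads are 22 mm wide; open, the fingers measure 114 mm over their backs; the gripper's body (76 mm by 85 mm) begins 54 mm behind the grasp point. The pads swing forward as they close: fully open they stand 13 mm farther back than shut.
Start: joints at [60.98, 5.964, 5.575, 89.605, 0, 77.527], TCP at [0.171, 0.575, 0.304] pointing down, gripper open.
Joint ranges: [-171.21, 171.21], [-48.23, 106.86], [-62.78, 66.21], [-105.2, 120.99], [-86.42, 89.51], [-180, 180]. Speed limits (degrees/s): [127.2, 127.2, 147.25, 180, 180, 180].

### API

Orientations are given as [roll, pitch, yaw] about the fixed x, y, z axes, in that order (R = Rz(yaw) Ry(pitch) Rx(roll)).
In Python, from plant import robot gives the robot as it stands. Calls block until the motion is done:
- robot.move_pose(position, orientation): joint-space move of the TCP to a pose.
- robot.line_to(position, vel=0.15, rotation=None, guard=None): straight line of the TCP; rotation=None keeps the orientation; vel is the mean speed in m/s. With guard (N) it stops when the force on the tool has changed by that much, and returns True; else False.
- robot.goto_joints(angles): joint-space move.
- robot.set_gripper(opening): finger opening in m; the grip force is fixed at half the most; returns when the fingers have stopped.
- robot.pause(seconds).
- robot.ik(position, orientation): joint angles nearest the present ones, or None.
- robot.observe(): the state.
- robot.grab_frame(name): name is "scene" or "top" or "wrist"; returns the picture (480x640x3 uint8, blue, green, red); there is no depth.
- robot.get_calibration(name): a dict with "vertical_fov" (degrees; the focal length in pixels is half the picture's height over the tangent of half this angle, whatever the lens; pixels are square), "cx", "cy" (the principal point, pixels), "k1" (the pictures are not rectified: a ray, as slopes to the right and down, at radius r is drawn at 1 + k1 r^2 times it, then the intrinsics apply), "rvec" (rotation vector, rad) and "tvec" (3), from world to camera coordinates, as OpenCV has them. Camera axes: x right, y down, z forward; pixel columns grow to the right and rows downward; lengths in m; the calibration is good to about 2 mm. A picture is of the moment at which its call begins: read the wrist's pose just before it. get_calibration takes no time and is no camera call; for the wrist camera it gives the pose at the moment of the call.
A pose or a line that the arm cannot do raises robot.IKError and nothing moves.
- robot.job_done(): hands the job in, once; it reports no verdict.
The state is a dict: "time": time; "q": joint angles; "qvel": joint speeds; "joint_torque": joint torques, N m; "tool_pos": TCP position; "tcp_rot": TCP orientation; "ft_force": force on the tool from outside, world axes, zero at the start; "torque": the same for the moment, N m; "gripper_width": finger opening in m.
Only numpy, scipy, OpenCV 4.12 (cv2) and the standard library are available. Lean on these libraries where they do the work, as an engineer would, in place of code of your own. Each camera call takes 0.05 s, during which the arm holds its last target.

## Working session

There is one attempt and no reset: what is moved stays moved. The work goes in short steps, each a Python script; the robot and the scene stay as the last script left them, time stands still between calls to the robot, and variables do not carry over. Pictures are saved under pics/ and viewed, and the job is handed in when it is done.

```bash
ls; mkdir -p pics
cat > h.py <<'E'
import numpy as np, cv2
from plant import robot
def snap(n,f):
    c=robot.get_calibration(n); im=robot.grab_frame(n); cv2.imwrite(f'pics/{f}.png',im); np.save(f'pics/{f}.npy',c,allow_pickle=True); return im,c
E
python3 - <<'E'
from h import *
for n in("scene","top","wrist"):
    im,c=snap(n,n+"0"); print(n,{k:np.round(v,4).tolist() for k,v in c.items()})
o=robot.observe();print(o)
E
```

```text
pics
scene {'vertical_fov': 45.5262, 'cx': 315.7715, 'cy': 244.0227, 'k1': -0.1221, 'rvec': [2.216, -1.011, 0.3939], 'tvec': [-0.3469, 0.4139, 1.0612]}
top {'vertical_fov': 43.4827, 'cx': 317.2093, 'cy': 245.9651, 'k1': -0.1504, 'rvec': [2.1907, -2.0194, 0.207], 'tvec': [-0.0039, 0.572, 1.0539]}
wrist {'vertical_fov': 65.9979, 'cx': 321.3599, 'cy': 239.1243, 'k1': -0.0693, 'rvec': [-2.3014, -1.7174, -0.2761], 'tvec': [-0.5991, -0.0409, 0.3806]}
{'time': 0.15, 'q': array([ 6.09802317e+01,  5.99018848e+00,  5.53943439e+00,  8.96047716e+01,
       -1.00961786e-03,  7.75267140e+01]), 'qvel': array([ 0.05225743, -0.04185833,  0.14765848,  0.14112609, -0.04803007,
       -0.00334833]), 'joint_torque': array([ 2.52201557e-03, -5.57356238e+01,  5.04007065e+01,  1.25365367e-02,
       -2.93827916e-04, -6.38340452e-06]), 'tool_pos': array([0.17078551, 0.57500144, 0.30332731]), 'tcp_rot': array([-1.79945567e+02, -1.10068882e-02,  1.63453513e+02]), 'ft_force': array([-0.14287682, -0.74578151,  0.45160368]), 'torque': array([ 0.00568542, -0.0170095 ,  0.01736782]), 'gripper_width': 0.08540187181302236}
```

View pics/scene0.png

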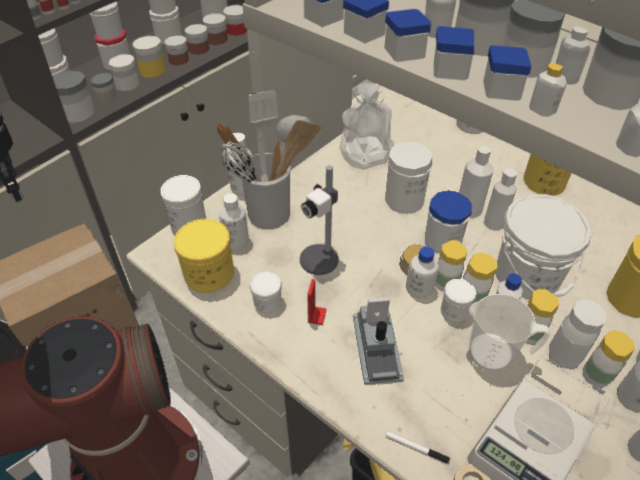

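View pics/top0.png

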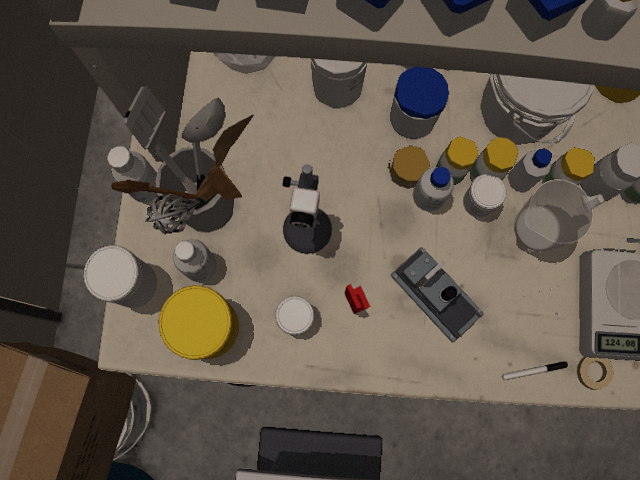

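View pics/wrist0.png

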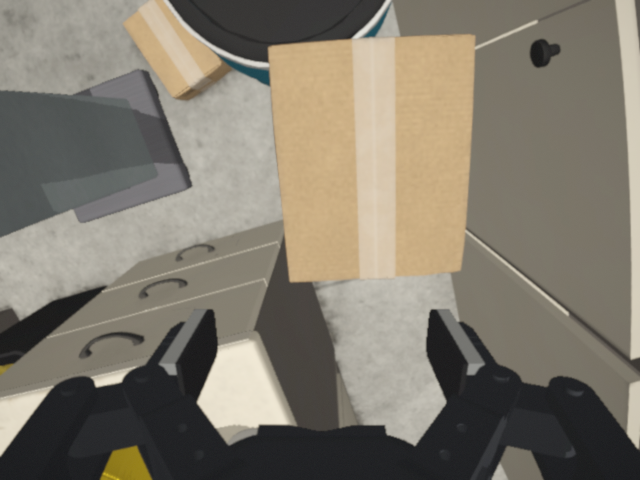

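The scene view shows the vise at about (378,345) with the bracket at (378,312) and the knob at (381,330). The camera stand is at (320,258) and its lens at (308,208). The red L at (315,303) is a decoy. In the top view the vise is at (437,293), the knob at (449,293) and the camera at (305,205). I'll enlarge these.

Run:
```python
import cv2,numpy as np
s=cv2.imread('pics/scene0.png');t=cv2.imread('pics/top0.png')
r=lambda im,x,y,w,h,k:cv2.resize(im[y:y+h,x:x+w],None,fx=k,fy=k,interpolation=cv2.INTER_CUBIC)
cv2.imwrite('pics/c1.png',np.hstack([r(t,385,240,100,100,4),r(t,260,155,100,100,4)]))
cv2.imwrite('pics/c2.png',np.hstack([r(s,335,290,100,100,4),r(s,280,155,80,100,4)]))
```

```text
(no output)
```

View pics/c1.png

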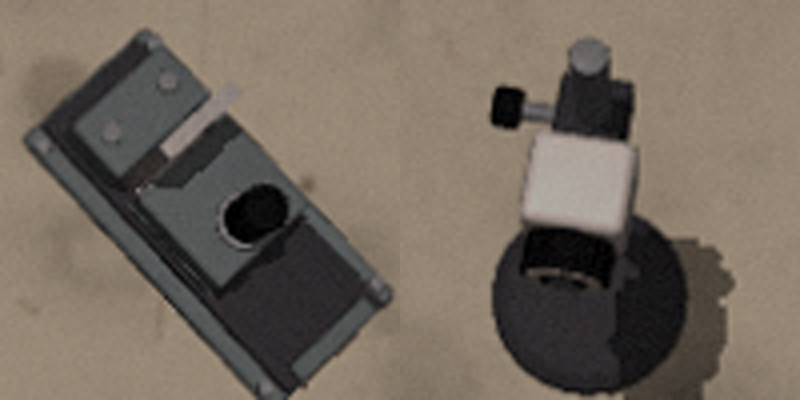

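View pics/c2.png

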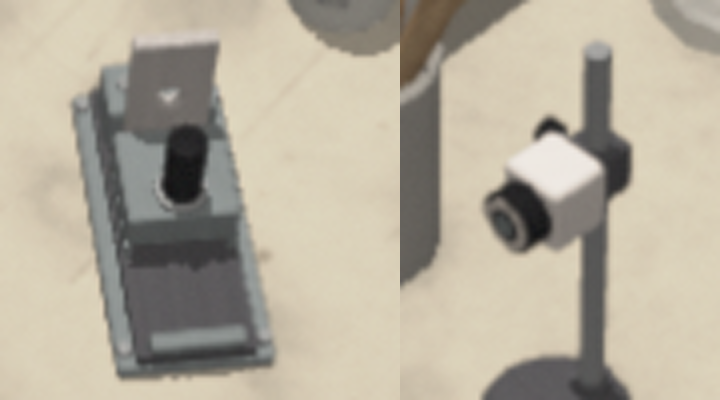

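```bash
cat >> h.py <<'E'
from scipy.spatial.transform import Rotation as R
def ray(c,u,v):
    f=240/np.tan(np.radians(c['vertical_fov']/2))
    K=np.array([[f,0,c['cx']],[0,f,c['cy']],[0,0,1]])
    p=cv2.undistortPoints(np.array([[[u,v]]],float),K,np.array([c['k1'],0,0,0.]))[0,0]
    M=cv2.Rodrigues(np.array(c['rvec'],float))[0]; o=-M.T@np.array(c['tvec'],float).ravel()
    d=M.T@np.array([p[0],p[1],1]); return o,d/np.linalg.norm(d)
def onz(c,u,v,z):
    o,d=ray(c,u,v); return o+d*(z-o[2])/d[2]
def tri(*a):
    A=0;b=0;P=[]
    for c,u,v in a:
        o,d=ray(c,u,v);Q=np.eye(3)-np.outer(d,d);A=A+Q;b=b+Q@o;P.append((Q,o))
    x=np.linalg.solve(A,b); return x,[round(1e3*float(np.linalg.norm(Q@(x-o))),1) for Q,o in P]
def proj(c,X):
    f=240/np.tan(np.radians(c['vertical_fov']/2))
    M=cv2.Rodrigues(np.array(c['rvec'],float))[0]; p=M@np.array(X)+np.array(c['tvec'],float).ravel(); p=p[:2]/p[2]
    return p*(1+c['k1']*(p@p))*f+[c['cx'],c['cy']]
def cal(f): return np.load(f'pics/{f}.npy',allow_pickle=True).item()
E
python3 - <<'E'
from h import *
np.set_printoptions(precision=4,suppress=True)
T=cal('top0');S=cal('scene0')
t=lambda x,y,ox=385,oy=240:(T,ox+(x-1.5)/4,oy+(y-1.5)/4)
s=lambda x,y,ox=335,oy=290:(S,ox+(x-1.5)/4,oy+(y-1.5)/4)
print('cams',ray(T,0,0)[0],ray(S,0,0)[0])
a,b=onz(*t(165,153),.123),onz(*t(236,90),.123)
print('brk T',a,b,np.linalg.norm(a-b),np.degrees(np.arctan2(*(a-b)[1::-1])))
a,b=onz(*s(135,38),.123),onz(*s(217,42),.123); print('brk S',a,b,np.linalg.norm(a-b))
print('knob',tri(t(266,205),s(190,135)),onz(*t(266,205),.102),onz(*s(190,135),.102))
c4=[onz(*t(*p),.018)[:2] for p in((145,32),(30,140),(385,297),(262,395))]; print('vise',c4)
l=tri(t(568,283,260,155),s(108,222,280,155)); print('lens',l)
p=tri(t(590,55,260,155),s(197,50,280,155)); print('post',p,onz(*t(590-400,55,260,155),.278))
l=tri(t(168,283,260,155),s(108,222,280,155)); print('lens',l)
p=tri(t(190,55,260,155),s(197,50,280,155)); print('post',p)
print('foot',onz(*t(190,300,260,155),.01))
E
```

```text
cams [0.3416 0.0202 1.1492] [-0.0851 -0.5338  1.061 ]
brk T [ 0.516  -0.1509  0.123 ] [ 0.5462 -0.1808  0.123 ] 0.042476514882471846 135.298729593146
brk S [ 0.5213 -0.1498  0.123 ] [ 0.5468 -0.1833  0.123 ] 0.042053990555663286
knob (array([ 0.5004, -0.2005,  0.106 ]), [1.5, 1.5]) [ 0.4999 -0.2004  0.102 ] [ 0.5042 -0.1999  0.102 ]
vise [array([ 0.592, -0.156]), array([ 0.535 , -0.1035]), array([ 0.4729, -0.2772]), array([ 0.4224, -0.2201])]
lens (array([ 0.5077, -0.052 ,  0.3489]), [45.3, 45.3])
post (array([ 0.5688, -0.0486,  0.4114]), [43.1, 43.1]) [0.6438 0.0633 0.278 ]
lens (array([0.574 , 0.0668, 0.2003]), [1.4, 1.4])
post (array([0.6438, 0.063 , 0.2791]), [0.4, 0.4])
foot [0.6116 0.0658 0.01  ]
```

Run:
```python
from h import *
np.set_printoptions(precision=3,suppress=True)
c=cal('wrist0');o,d=ray(c,320,240)
M=R.from_euler('xyz',[-179.95,-.01,163.45],degrees=True).as_matrix()
print('cam in tool',M.T@(o-[.1708,.575,.3033]),M.T@d, 'img right in tool',M.T@cv2.Rodrigues(c['rvec'])[0][0])
for p in([.22,.36,.42],[.40,.0,.45],[.45,.05,.48],[.40,-.18,.40],[.5,-.2,.3],[.5,-.2,.14],[.53,-.166,.16],[.48,.071,.29]):
    print(p,[ (None if (q:=robot.ik(p,[180,0,y])) is None else np.round(q)) for y in(135,87,-45)])
```

```text
cam in tool [ 0.081 -0.    -0.07 ] [-0.317 -0.004  0.948] img right in tool [0. 1. 0.]
[0.22, 0.36, 0.42] [array([ 41., -21.,  -7., 104.,   0.,  86.]), array([ 41., -21.,  -7., 104.,   0., 134.]), array([ 41., -21.,  -7., 104.,   0., -94.])]
[0.4, 0.0, 0.45] [array([-19., -23.,  -5., 108.,   0.,  26.]), array([-19., -23.,  -5., 108.,   0.,  74.]), array([ -19.,  -23.,   -5.,  108.,    0., -154.])]
[0.45, 0.05, 0.48] [array([-10., -12.,   7., 109.,   0.,  35.]), array([-10., -12.,   7., 109.,   0.,  83.]), array([ -10.,  -12.,    7.,  109.,    0., -145.])]
[0.4, -0.18, 0.4] [array([-41., -19.,  -8., 102.,   0.,   4.]), array([-41., -19.,  -8., 102.,   0.,  52.]), array([ -41.,  -19.,   -8.,  102.,    0., -176.])]
[0.5, -0.2, 0.3] [array([-36.,  -5.,  -6.,  89.,   0.,   9.]), array([-36.,  -5.,  -6.,  89.,   0.,  57.]), array([ -36.,   -5.,   -6.,   89.,    0., -171.])]
[0.5, -0.2, 0.14] [array([-36.,  -3., -20.,  72.,   0.,   9.]), array([-36.,  -3., -20.,  72.,   0.,  57.]), array([ -36.,   -3.,  -20.,   72.,    0., -171.])]
[0.53, -0.166, 0.16] [array([-31.,  -0., -16.,  74.,   0.,  14.]), array([-31.,  -0., -16.,  74.,   0.,  62.]), array([ -31.,   -0.,  -16.,   74.,    0., -166.])]
[0.48, 0.071, 0.29] [array([ -7., -14., -15.,  89.,   0.,  38.]), array([ -7., -14., -15.,  89.,   0.,  86.]), array([  -7.,  -14.,  -15.,   89.,    0., -142.])]
```

Run:
```python
from h import *
np.set_printoptions(precision=3,suppress=True)
T=cal('top0');S=cal('scene0')
print('shelf lower left corner T/S',tri((T,62,45),(S,247,30)),onz(T,300,45,.5))
robot.goto_joints(robot.ik([.22,.36,.45],[180,0,130]))
robot.move_pose([.57,.0,.47],[180,0,90])
im,c=snap('wrist','w1'); print(robot.observe()['time'],robot.observe()['tool_pos'])
```

```text
shelf lower left corner T/S (array([0.744, 0.402, 0.442]), [4.1, 4.1]) [0.724 0.075 0.5  ]
3.0583 [0.57  0.001 0.47 ]
```

View pics/w1.png

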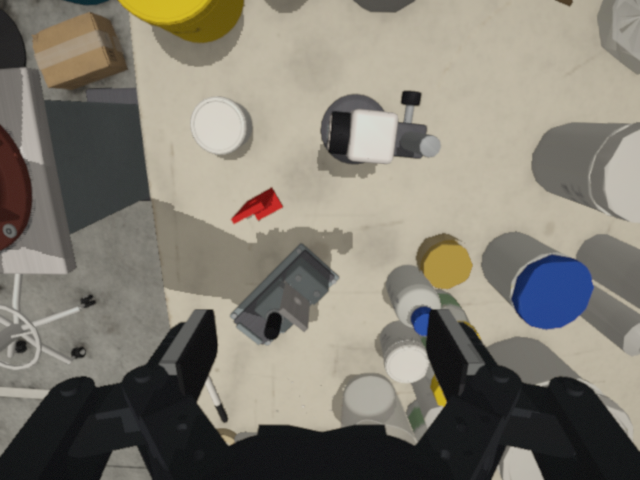

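The wrist view shows the inspection camera from above: lens barrel at (341,133), housing at (373,136), post top at (430,145). The vise is at (285,295), the bracket at (296,305) and the knob at (273,325).

Run:
```python
import cv2,numpy as np
s=cv2.imread('pics/w1.png')
r=lambda im,x,y,w,h,k:cv2.resize(im[y:y+h,x:x+w],None,fx=k,fy=k,interpolation=cv2.INTER_CUBIC)
cv2.imwrite('pics/c3.png',np.hstack([r(s,315,80,130,110,3),r(s,222,235,130,110,3)]))
```

```text
(no output)
```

View pics/c3.png

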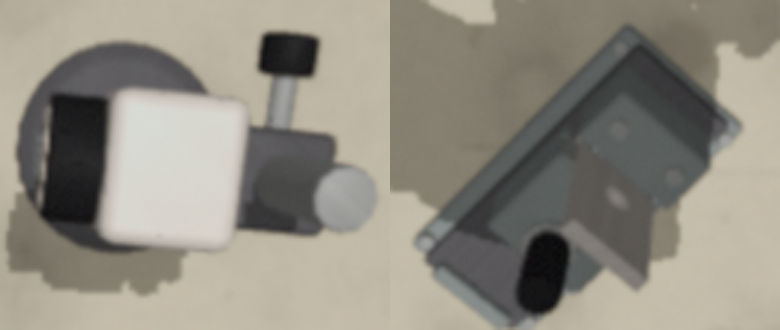

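Run:
```python
from h import *
np.set_printoptions(precision=4,suppress=True)
T=cal('top0');S=cal('scene0');W=cal('w1')
print('wcam',ray(W,0,0)[0])
t=lambda x,y,ox,oy:(T,ox+(x-1.5)/4,oy+(y-1.5)/4)
s=lambda x,y,ox,oy:(S,ox+(x-1.5)/4,oy+(y-1.5)/4)
w=lambda x,y,ox=315,oy=80:(W,ox+(x-1)/3,oy+(y-1)/3)
lt,ls,lw=t(168,283,260,155),s(108,222,280,155),w(46,157)
pt,ps,pw=t(190,55,260,155),s(197,50,280,155),w(345,198)
for a in((lt,ls),(lw,ls),(lt,lw),(lt,ls,lw)): print('lens',tri(*a))
for a in((pt,ps),(pw,ps),(pt,pw),(pt,ps,pw)): print('post',tri(*a))
print(onz(*pt,.278),onz(*ps,.278),onz(*pw,.278))
# housing top rect
im=cv2.imread('pics/w1.png');m=np.zeros(im.shape[:2],np.uint8);m[105:167,345:400]=(im[105:167,345:400].min(2)>150)
cs=max(cv2.findContours(m,0,1)[0],key=cv2.contourArea)
P=np.array([onz(W,*p[0],.222)[:2] for p in cs],np.float32)
r=cv2.minAreaRect(P*1000);print('housing W',r)
im=cv2.imread('pics/top0.png');m=np.zeros(im.shape[:2],np.uint8);m[185:215,285:322]=(im[185:215,285:322].min(2)>110)
cs=max(cv2.findContours(m,0,1)[0],key=cv2.contourArea)
P=np.array([onz(T,*p[0],.222)[:2] for p in cs],np.float32);print('housing T',cv2.minAreaRect(P*1000))
# foot disc
print('foot edges', onz(*w(18,145),.01),onz(*w(125,40),.01),onz(*w(122,252),.01))
# vise features at known heights
v=lambda x,y:w(x-390,y,222,235)
b=[onz(*v(*p),.123) for p in((568,220),(642,288))];print('bracket top',b,np.degrees(np.arctan2(*(b[0]-b[1])[1::-1])))
print('knob', onz(*v(541,293),.102))
print('base corners z~.018',[onz(*v(*p),.018)[:2] for p in((628,25),(740,127),(418,245))])
```

```text
wcam [0.5696 0.0817 0.5407]
lens (array([0.574 , 0.0668, 0.2003]), [1.4, 1.4])
lens (array([0.5777, 0.0688, 0.1967]), [0.4, 0.4])
lens (array([0.5778, 0.0686, 0.1803]), [0.1, 0.1])
lens (array([0.5762, 0.0683, 0.197 ]), [2.5, 1.3, 1.5])
post (array([0.6438, 0.063 , 0.2791]), [0.4, 0.4])
post (array([0.6451, 0.0634, 0.2782]), [0.1, 0.1])
post (array([0.6461, 0.0633, 0.273 ]), [0.6, 0.6])
post (array([0.6445, 0.0633, 0.2784]), [0.8, 0.2, 0.6])
[0.6438 0.0633 0.278 ] [0.6452 0.0636 0.278 ] [0.6453 0.0634 0.278 ]
housing W ((614.2569580078125, 66.63784790039062), (42.926448822021484, 50.055850982666016), 1.3007155656814575)
housing T ((611.8214721679688, 68.13021087646484), (44.95560836791992, 58.039615631103516), 5.382498264312744)
foot edges [0.5688 0.0676 0.01  ] [0.6169 0.1138 0.01  ] [0.6181 0.0187 0.01  ]
bracket top [array([ 0.5186, -0.1494,  0.123 ]), array([ 0.5496, -0.1827,  0.123 ])] 132.98555385915677
knob [ 0.5023 -0.1988  0.102 ]
base corners z~.018 [array([ 0.5395, -0.0979]), array([ 0.5963, -0.1533]), array([ 0.4244, -0.2232])]
```

Run:
```python
from h import *
np.set_printoptions(precision=4,suppress=True)
def fit(name,cal_,x0,x1,y0,y1,th,z):
    W=cal_;im=cv2.imread(f'pics/{name}.png').min(2).astype(float)
    def cross(a,th):  # subpixel first crossing
        i=np.argmax(a>th); return None if i==0 else i-1+(th-a[i-1])/(a[i]-a[i-1])
    E={'up':[],'dn':[],'l':[],'r':[]}
    cxm,cym=(x0+x1)//2,(y0+y1)//2
    for u in range(cxm-13,cxm+14) :
        a=im[y0:cym,u];k=cross(a,th); E['up']+= [(u,y0+k)] if k else []
        a=im[cym:y1,u][::-1];k=cross(a,th); E['dn']+= [(u,y1-1-k)] if k else []
    for v in range(cym-13,cym+14):
        a=im[v,x0:cxm];k=cross(a,th); E['l']+= [(x0+k,v)] if k else []
        a=im[v,cxm:x1][::-1];k=cross(a,th); E['r']+= [(x1-1-k,v)] if k else []
    for k,p in E.items():
        if len(p)<8: print(k,len(p));continue
        P=np.array([onz(W,*q,z)[:2] for q in p],np.float32)*1000
        vx,vy,x,y=cv2.fitLine(P,cv2.DIST_HUBER,0,.1,.01).ravel()
        a=np.degrees(np.arctan2(vy,vx)); a=(a+45)%90-45
        res=np.abs((P-[x,y])@[-vy,vx]).mean(); print(k,len(p),'ang',round(float(a),2),'pt',np.round([x,y],1),'res',round(float(res),2))
W=cal('w1')
for th in(140,175): print(th);fit('w1',W,338,404,100,172,th,.222)
print(im.shape if 0 else cv2.imread('pics/w1.png').min(2)[136,340:404:4])
```

```text
140
up 18 ang -4.67 pt [606.7  87.9] res 0.03
dn 17 ang -6.05 pt [607.8  45.9] res 0.02
l 27 ang -4.74 pt [594.   67.9] res 0.1
r 27 ang -4.51 pt [631.5  67.1] res 0.03
175
up 27 ang -4.79 pt [608.4  86.8] res 0.05
dn 27 ang -4.79 pt [609.9  47. ] res 0.03
l 27 ang -5.24 pt [595.   66.8] res 0.05
r 27 ang -4.21 pt [630.5  66.9] res 0.04
[ 36  38  45 181 207 208 208 208 207 207 206 206 205 197 111  88]
```

Run:
```python
from h import *
np.set_printoptions(precision=3,suppress=True)
print(robot.ik([.41,.06,.36],[180,30,180]),robot.ik([.41,.0,.47],[180,0,135]))
robot.line_to([.43,.0,.47],vel=.3)
robot.move_pose([.41,.06,.36],[180,30,180])
im,c=snap('wrist','w2'); print(robot.observe()['time'],ray(c,0,0)[0])
```

```text
None [-18.427 -19.945  -0.494 109.45    0.     26.573]Traceback (most recent call last):
  File "<stdin>", line 5, in <module>
plant.IKError: the arm cannot take that pose within its joint ranges
```

Run:
```python
from h import *
for x in(.38,.42,.46,.5):
  for z in(.33,.4):
    print(x,z,[ (p,y) for p in(10,20,30) for y in(180,150,-150,170) if robot.ik([x,.0,z],[180,p,y]) is not None],[ (p,y) for p in(-10,-20,-30) for y in(0,) if robot.ik([x,.0,z],[180,p,y]) is not None])
```

```text
0.38 0.33 [(10, 180), (10, 150), (10, -150), (10, 170)] [(-10, 0)]
0.38 0.4 [(10, 180), (10, 150), (10, -150), (10, 170), (20, -150)] [(-10, 0)]
0.42 0.33 [(10, 180), (10, 150), (10, -150), (10, 170), (20, 150), (20, -150)] [(-10, 0)]
0.42 0.4 [(10, 180), (10, 150), (10, -150), (10, 170), (20, 180), (20, 150), (20, -150), (20, 170), (30, -150)] [(-10, 0), (-20, 0)]
0.46 0.33 [(10, 180), (10, 150), (10, -150), (10, 170), (20, 180), (20, 150), (20, -150), (20, 170), (30, -150)] [(-10, 0), (-20, 0)]
0.46 0.4 [(10, 180), (10, 150), (10, -150), (10, 170), (20, 180), (20, 150), (20, -150), (20, 170), (30, 150), (30, -150)] [(-10, 0), (-20, 0)]
0.5 0.33 [(10, 180), (10, 150), (10, -150), (10, 170), (20, 180), (20, 150), (20, -150), (20, 170), (30, 180), (30, 150), (30, -150), (30, 170)] [(-10, 0), (-20, 0), (-30, 0)]
0.5 0.4 [(10, 180), (10, 150), (10, -150), (10, 170), (20, 180), (20, 150), (20, -150), (20, 170), (30, 180), (30, 150), (30, -150), (30, 170)] [(-10, 0), (-20, 0), (-30, 0)]
```

Run:
```python
from h import *
np.set_printoptions(precision=3,suppress=True)
for y in (.06,.03,0):
  if robot.ik([.43,y,.40],[180,20,180]) is not None: break
print(y)
robot.move_pose([.43,y,.40],[180,20,180])
im,c=snap('wrist','w2'); print(robot.observe()['time'],ray(c,0,0)[0])
u,v=map(int,proj(c,[.575,.069,.199])); print(u,v)
v=min(v,430)
cr=cv2.resize(im[v-50:v+50,u-60:u+60],None,fx=4,fy=4,interpolation=cv2.INTER_CUBIC);cv2.imwrite('pics/c4.png',cr); print(u-60,v-50)
```

```text
0.06
5.075 [0.33  0.06  0.439]
331 286
271 236
```

View pics/w2.png

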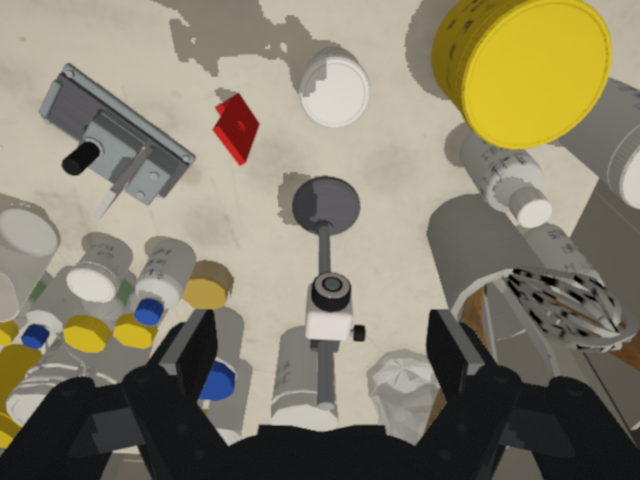

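View pics/c4.png

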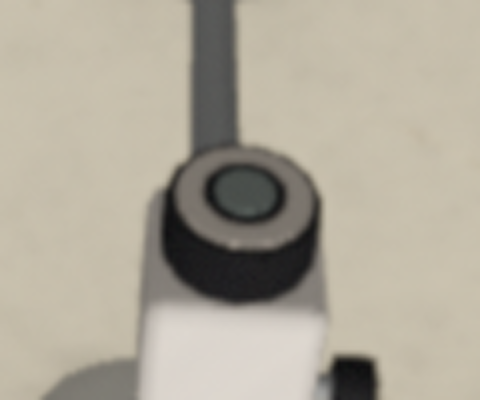

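Run:
```python
from h import *
np.set_printoptions(precision=4,suppress=True)
T=cal('top0');S=cal('scene0');W=cal('w1');V=cal('w2')
lt,ls,lw,lv=(T,260+166.5/4,155+281.5/4),(S,280+106.5/4,155+220.5/4),(W,315+15,80+52),(V,332.1,284.4)
for a in((lv,lw),(lv,ls),(lv,lt),(lv,ls,lw),(lv,ls,lw,lt)): print(tri(*a))
o,d=ray(*lv);print('at x=.5755',o+d*(.5755-o[0])/d[0])
o,d=ray(*ls);print('S at x=.5755',o+d*(.5755-o[0])/d[0])
im=cv2.imread('pics/w2.png');u,v=30,50
cv2.imwrite('pics/c5.png',cv2.resize(im[50:230,30:210],None,fx=3.3,fy=3.3,interpolation=cv2.INTER_CUBIC))
```

```text
(array([0.5775, 0.0693, 0.194 ]), [0.3, 0.3])
(array([0.579 , 0.0699, 0.1938]), [1.0, 1.0])
(array([0.5735, 0.0686, 0.1979]), [0.8, 0.8])
(array([0.5777, 0.0693, 0.1951]), [1.0, 1.2, 0.3])
(array([0.5763, 0.0687, 0.1959]), [1.0, 1.8, 1.2, 2.5])
at x=.5755 [0.5755 0.0695 0.1959]
S at x=.5755 [0.5755 0.0663 0.2   ]
```

View pics/c5.png

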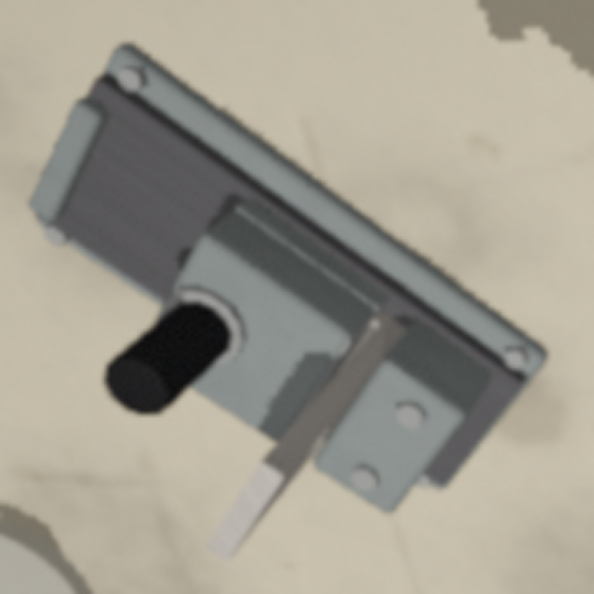

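Run:
```python
from h import *
np.set_printoptions(precision=4,suppress=True)
V=cal('w2');W=cal('w1')
f=lambda x,y,z:onz(V,30+(x-1.2)/3.3,50+(y-1.2)/3.3,z)
c=[f(*p,.123) for p in((260,464),(286,471),(234,556),(211,548))];print(c)
m1,m2=(c[0]+c[1])/2,(c[2]+c[3])/2;print('mid',(m1+m2)/2,np.degrees(np.arctan2(*(m1-m2)[1::-1])),np.linalg.norm(m1-m2))
print('knob',f(138,387,.102))
e=[f(*p,.02) for p in((130,43),(546,352))];d=e[1]-e[0];print('base edge',e,np.linalg.norm(d),np.degrees(np.arctan2(d[1],d[0])))
w=lambda x,y,z:onz(W,222+(x-390-1)/3,235+(y-1)/3,z)
e=[w(*p,.02) for p in((418,238),(628,25))];d=e[1]-e[0];print('W base edge',e,np.linalg.norm(d),np.degrees(np.arctan2(d[1],d[0])))
print('W knob',w(541,290,.102))
```

```text
[array([ 0.5164, -0.155 ,  0.123 ]), array([ 0.519 , -0.1475,  0.123 ]), array([ 0.5506, -0.1761,  0.123 ]), array([ 0.5474, -0.1828,  0.123 ])]
mid [ 0.5334 -0.1654  0.123 ] 137.9477463267494 0.04212400419193163
knob [ 0.5002 -0.1997  0.102 ]
base edge [array([ 0.4154, -0.2152,  0.02  ]), array([ 0.53  , -0.0966,  0.02  ])] 0.16489092793985666 45.95825295449344
W base edge [array([ 0.4253, -0.2178,  0.02  ]), array([ 0.5396, -0.0972,  0.02  ])] 0.1661956652972924 46.52009585464436
W knob [ 0.5024 -0.1972  0.102 ]
```

Run:
```python
from h import *
np.set_printoptions(precision=4,suppress=True)
k=np.array([.501,-.1993,.3]);yd=np.array([np.cos(np.radians(46)),np.sin(np.radians(46)),0])
robot.move_pose([.41,-.08,.40],[180,0,136])
robot.move_pose(k,[180,0,136])
robot.set_gripper(.036)
print(robot.observe()['gripper_width'])
k[2]=.2;robot.line_to(k,vel=.2)
k[2]=.144;print(robot.line_to(k,vel=.1,guard=8))
print(robot.observe()['time'],robot.observe()['tool_pos']);snap('wrist','w3');snap('top','t3')
```

```text
0.0364649132424937
True
8.15 [ 0.5018 -0.1995  0.1503]
```

View pics/w3.png

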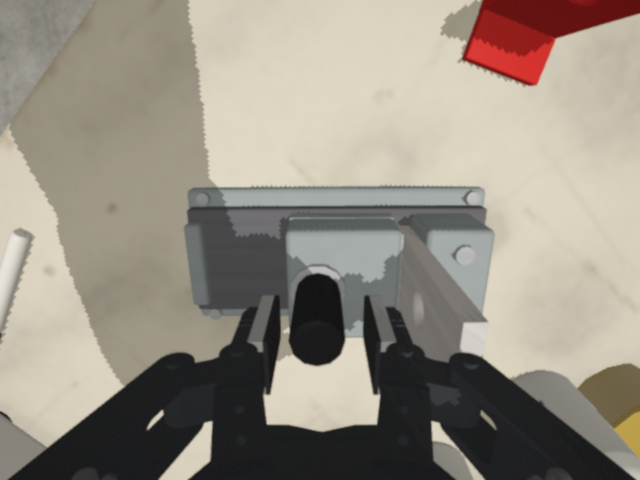

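Run:
```python
from h import *
np.set_printoptions(precision=2,suppress=True)
o=robot.observe();print(o['ft_force'],o['torque'],o['tool_pos'],o['time']);robot.pause(.1);o=robot.observe();print(o['ft_force'],o['torque'])
s=cv2.imread('pics/w3.png');cv2.imwrite('pics/c6.png',cv2.resize(s[200:440,200:520],None,fx=2.5,fy=2.5,interpolation=cv2.INTER_CUBIC))
```

```text
[-0.43  0.13  6.85] [ 0.11 -0.24 -0.06] [ 0.5  -0.2   0.15] 8.25
[-0.74 -0.39  6.72] [ 0.16 -0.15  0.02]
```

View pics/c6.png

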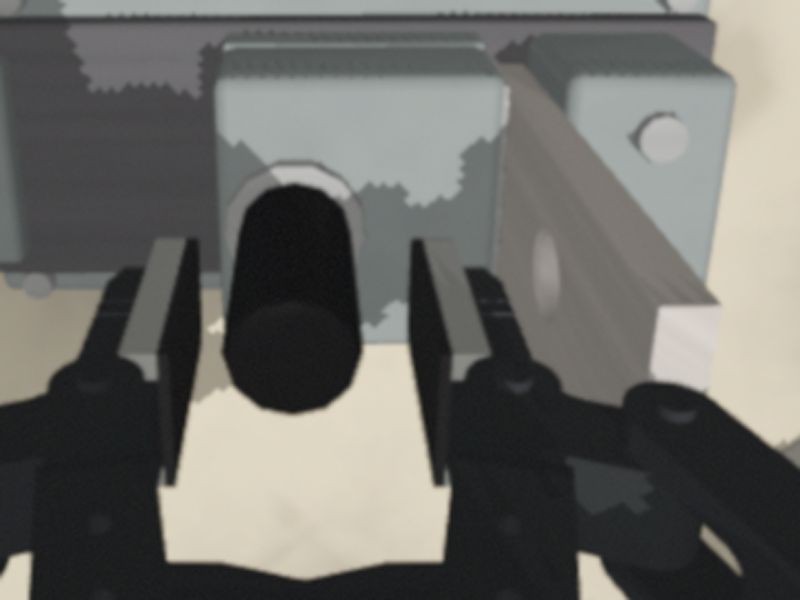

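Run:
```python
from h import *
np.set_printoptions(precision=4,suppress=True)
k=np.array([.5018,-.1995,.157]);yd=np.array([np.cos(np.radians(46)),np.sin(np.radians(46)),0])
robot.line_to(k,vel=.05);robot.pause(.1);o=robot.observe();print(o['ft_force'])
p=k-.015*yd;print(robot.line_to(p,vel=.04,guard=15),robot.observe()['ft_force'])
p=k-.025*yd; p[2]=.150;print(robot.line_to(p,vel=.04,guard=15),robot.observe()['ft_force'])
p=k-.062*yd; p[2]=.150;print(robot.line_to(p,vel=.04,guard=18))
o=robot.observe();print(o['time'],o['tool_pos'],(o['tool_pos']-k)@yd,o['ft_force']);snap('wrist','w4')
```

```text
[ 0.2953  0.6362 -0.6688]
False [-0.3751  0.534   0.9493]
False [-0.2551  0.4426 -0.8143]
True
10.45 [ 0.4653 -0.2372  0.1496] -0.052440350818176426 [5.6462 3.5503 1.3702]
```

View pics/w4.png

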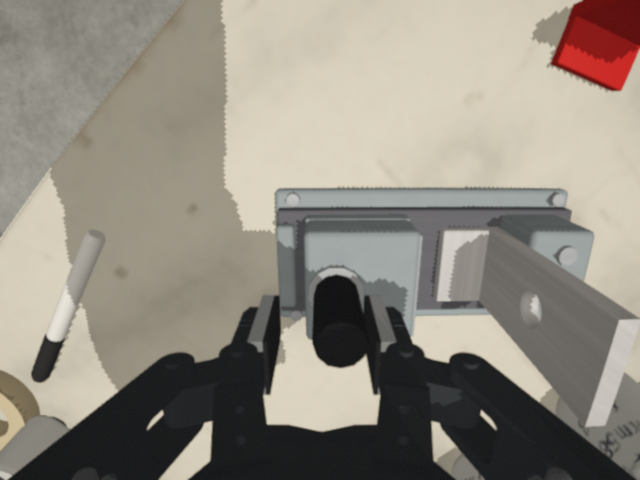

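The jaw has opened to its stop: the foot at (460,265) is clear of it and the bracket is still upright. I'll press once more to confirm the stop, then back off and go to a pose above the bracket.

Run:
```python
from h import *
np.set_printoptions(precision=4,suppress=True)
yd=np.array([np.cos(np.radians(46)),np.sin(np.radians(46)),0])
p0=robot.observe()['tool_pos']
print(robot.line_to(p0-.008*yd,vel=.03,guard=20)); o=robot.observe();print((o['tool_pos']-p0)@yd,o['ft_force'])
q=p0+.006*yd;robot.line_to(q,vel=.05)
q=q+[0,0,.07];robot.line_to(q,vel=.15)
robot.set_gripper(.05)
b=np.array([.5335,-.1655,.23]);robot.line_to(b,vel=.15)
snap('wrist','w5');o=robot.observe();print(o['time'],o['tool_pos'],o['tcp_rot'])
```

```text
True
-0.0004153119181557145 [5.2479 3.6305 2.412 ]
12.725 [ 0.533  -0.166   0.2298] [179.3558  -0.1296 136.1306]
```

View pics/w5.png

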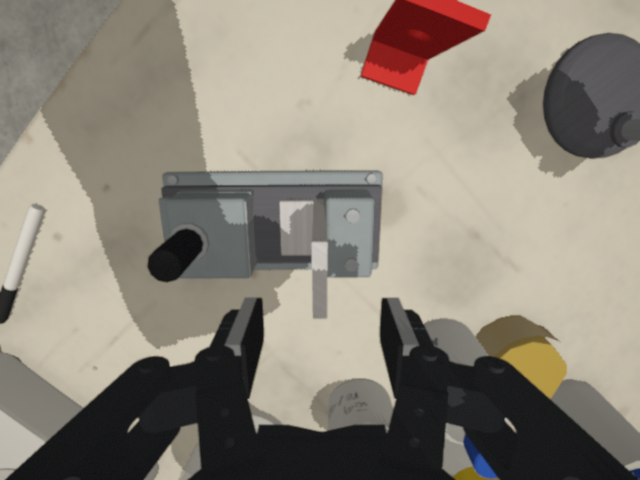

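Run:
```python
from h import *
np.set_printoptions(precision=4,suppress=True)
c=cal('w5');print(proj(c,[.5335,-.1655,.123]))
xd=np.array([np.cos(np.radians(-44)),np.sin(np.radians(-44)),0])
for s in(-.022,.022):print(proj(c,np.array([.5335,-.1655,.123])+s*xd))
a,b=onz(c,319.5,268,.123),onz(c,319.7,318,.123);print((a+b)/2,np.linalg.norm(a-b),np.degrees(np.arctan2(*(b-a)[1::-1])))
s=cv2.imread('pics/w5.png');cv2.imwrite('pics/c7.png',cv2.resize(s[180:340,230:430],None,fx=4,fy=4,interpolation=cv2.INTER_CUBIC)[:600])
```

```text
[320.4633 279.3984]
[320.554  239.5661]
[320.3804 316.3262]
[ 0.5392 -0.1716  0.123 ] 0.029504005645280818 -43.72006997547721
```

View pics/c7.png

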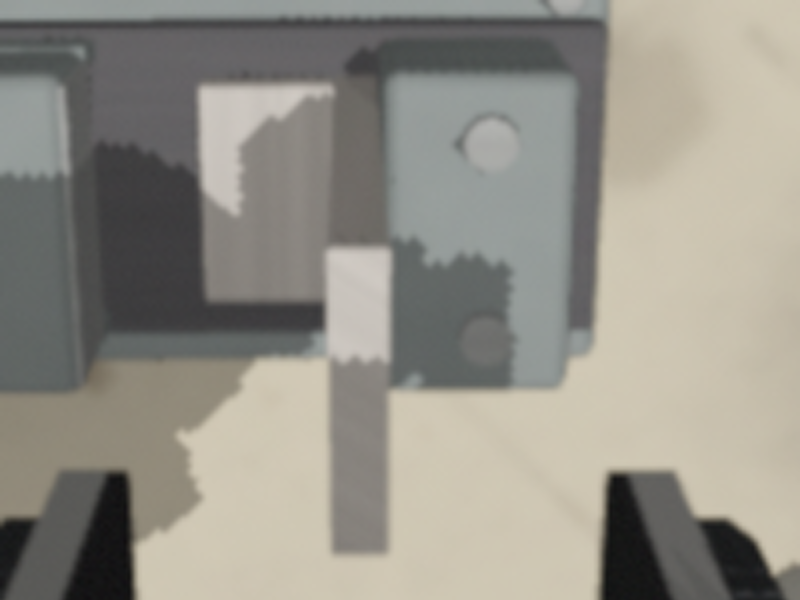

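Run:
```python
from h import *
np.set_printoptions(precision=4,suppress=True)
b=np.array([.5337,-.1664,.19]);robot.line_to(b,vel=.12,rotation=[180,0,136.3])
b[2]=.162;print(robot.line_to(b,vel=.06,guard=8));o=robot.observe();print(o['tool_pos'],o['tcp_rot'])
robot.pause(.1);f0=robot.observe()['ft_force']
robot.set_gripper(0.0);o=robot.observe();print(o['gripper_width'],o['ft_force']-f0)
b[2]=.20;print(robot.line_to(b,vel=.05,guard=15))
b[2]=.33;print(robot.line_to(b,vel=.15));robot.pause(.2)
o=robot.observe();print(o['time'],o['tool_pos'],o['gripper_width'],o['ft_force']-f0)
snap('wrist','w6');snap('scene','s6')
im=cv2.imread('pics/s6.png');cv2.imwrite('pics/s6c.png',cv2.resize(im[150:390,240:560],None,fx=2.4,fy=2.4))
```

```text
False
[ 0.5336 -0.1663  0.1619] [-179.9993   -0.0182  136.2999]
0.007127611937808693 [0.8047 0.5455 1.9691]
False
False
16.5 [ 0.5334 -0.1663  0.3291] 0.007203962681579163 [ 1.8613  0.3628 -0.0012]
```

View pics/w6.png

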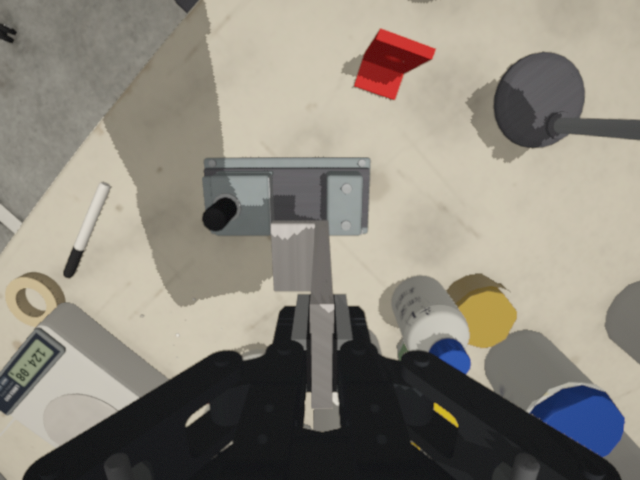

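View pics/s6c.png

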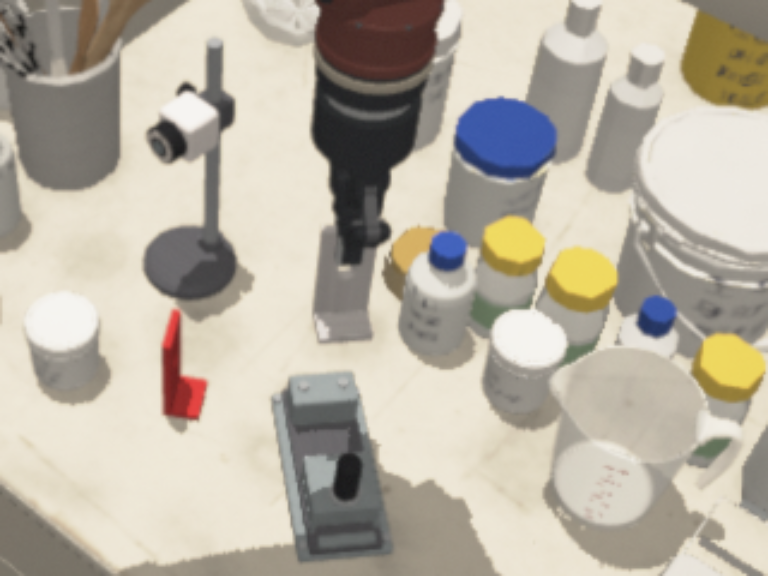

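Run:
```python
from h import *
np.set_printoptions(precision=4,suppress=True)
c5=cal('w5');a,b=onz(c5,319.7,241,.123),onz(c5,319.7,318,.123);print('top mid w5',(a+b)/2,np.linalg.norm(a-b))
c=cal('w6');p=robot.observe()['tool_pos'];ps=136.3
Rb=R.from_euler('z',ps-90,degrees=True).as_matrix()
mid=(a+b)/2-np.array([.5336,-.1663,0]);dx=(Rb.T@mid)[0];print('x offset of bracket',dx)
o=p+Rb@np.array([dx,-.004,0])+[0,0,-.162+.018]
for n,q in dict(footL=(-22,-26,8),footR=(22,-26,8),footLb=(-22,-26,0),legLin=(-22,0,8),legLo=(-22,8,0),legtopLin=(-22,0,105)).items(): print(n,proj(c,o+Rb@np.array(q)/1000))
s=cv2.imread('pics/w6.png');cv2.imwrite('pics/c8.png',cv2.resize(s[200:350,250:400],None,fx=4,fy=4,interpolation=cv2.INTER_CUBIC))
```

```text
top mid w5 [ 0.5339 -0.1664  0.123 ] 0.04427323529605204
x offset of bracket 0.00010488021595335262
footL [286.926  303.9631]
footR [357.2958 303.9701]
footLb [288.0147 298.0347]
legLin [285.6011 265.4536]
legLo [286.3934 248.4601]
legtopLin [260.8111 369.0661]
```

View pics/c8.png

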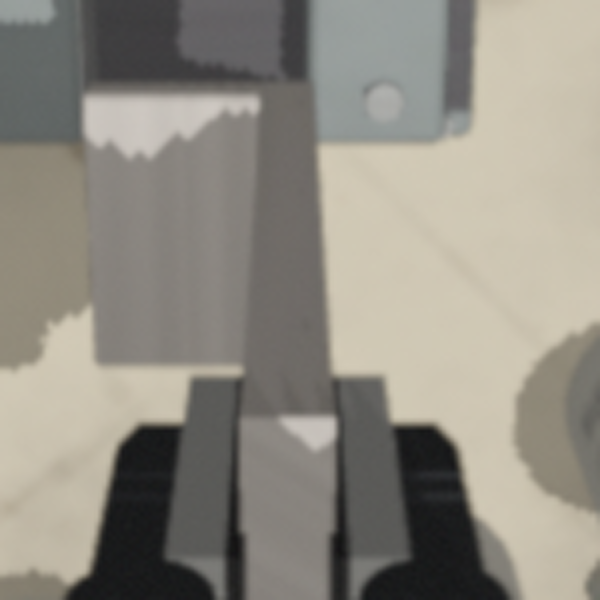

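Run:
```python
from h import *
np.set_printoptions(precision=4,suppress=True)
c5=cal('w5');a,b=onz(c5,319.7,241,.123),onz(c5,319.7,318,.123)
c=cal('w6');p=robot.observe()['tool_pos'];ps=136.3
Rb=R.from_euler('z',ps-180,degrees=True).as_matrix()
mid=(a+b)/2-np.array([.5336,-.1663,0]);print('bracket offset x,y',Rb.T@mid)
o=p+Rb@np.array([(Rb.T@mid)[0],-.004,0])+[0,0,-.162+.018]
for n,(q,m) in dict(footL=((-22,-26,8),(271.3,223.3)),footR=((22,-26,8),(274.3,290.5)),legLin=((-22,0,8),(315,223.8)),legLo=((-22,8,0),(328,221)),topLin=((-22,0,105),(310.8,303.3)),topLo=((-22,8,105),(333.8,304.5))).items(): print(n,proj(c,o+Rb@np.array(q)/1000),m)
```

```text
bracket offset x,y [0.0003 0.0001 0.123 ]
footL [270.3097 224.3484] (271.3, 223.3)
footR [273.4555 292.797 ] (274.3, 290.5)
legLin [315.09   224.3331] (315, 223.8)
legLo [328.6353 220.6634] (328, 221)
topLin [310.2975 305.0685] (310.8, 303.3)
topLo [334.4533 305.0705] (333.8, 304.5)
```

Run:
```python
from h import *
np.set_printoptions(precision=4,suppress=True)
L=np.array([.576,.0693,.196]);th=np.radians(-4.8);xl=np.array([np.cos(th),np.sin(th),0])
P=L-.094*xl;P[2]=.196-.058+.144;ps=85.2;print(P)
robot.line_to([.45,-.09,.33],vel=.15,rotation=[180,0,110])
A=P-.03*xl;A[2]=.30
robot.line_to(A,vel=.15,rotation=[180,0,ps])
robot.line_to(P,vel=.06);robot.pause(.3)
o=robot.observe();print(o['time'],o['tool_pos'],o['tcp_rot'],o['gripper_width'])
snap('wrist','w7');snap('scene','s7');snap('top','t7')
a=cv2.imread('pics/s7.png')[140:290,230:380];b=cv2.imread('pics/t7.png')[140:290,240:390]
cv2.imwrite('pics/c9.png',np.hstack([cv2.resize(i,(400,400),interpolation=2) for i in(a,b)]))
```

```text
[0.4823 0.0772 0.282 ]
19.8417 [0.4823 0.0772 0.2823] [179.9747  -0.0003  85.2038] 0.006679882863309617
```

View pics/w7.png

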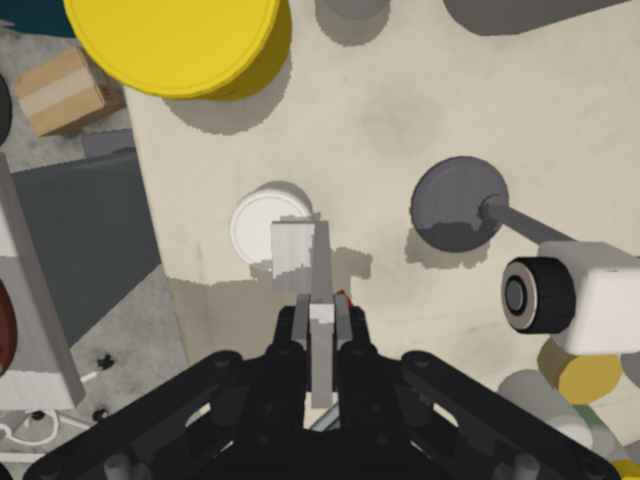

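View pics/c9.png

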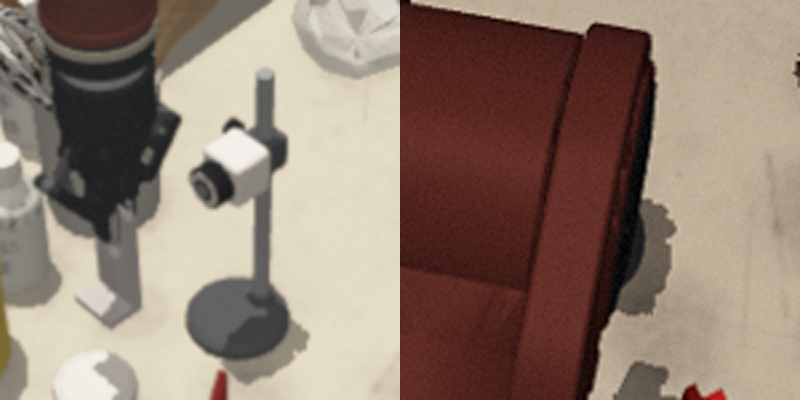

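Run:
```python
from h import *
np.set_printoptions(precision=4,suppress=True)
c=cal('w7');L=np.array([.576,.0693,.196]);print('lens pred',proj(c,L),ray(c,0,0)[0])
s=cv2.imread('pics/w7.png');cv2.imwrite('pics/c10.png',cv2.resize(s[230:370,490:630],None,fx=4,fy=4,interpolation=cv2.INTER_CUBIC))
p=robot.observe()['tool_pos'];Rb=R.from_euler('z',85.2-180,degrees=True).as_matrix();o=p+Rb@np.array([0,-.004,-.144])
for q in((-22,-26,8),(22,-26,8),(-22,0,8),(-22,8,0),(-22,0,105),(-22,8,105)): print(q,proj(c,o+Rb@np.array(q)/1000))
```

```text
lens pred [516.6466 295.589 ] [0.489  0.1575 0.3526]
(-22, -26, 8) [269.7192 222.911 ]
(22, -26, 8) [272.902  291.3405]
(-22, 0, 8) [314.4542 222.8909]
(-22, 8, 0) [328.0018 219.2537]
(-22, 0, 105) [309.3303 302.8149]
(-22, 8, 105) [333.438  302.8148]
```

View pics/c10.png

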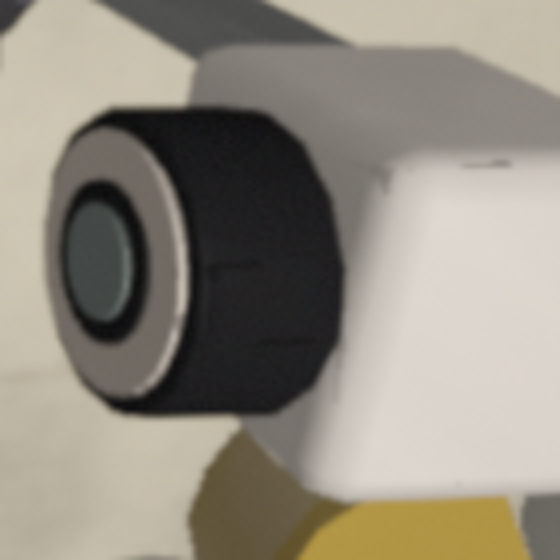

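Run:
```python
from h import *
np.set_printoptions(precision=4,suppress=True)
S=cal('scene0');W=cal('w1');V=cal('w2');X=cal('w7')
ls,lw,lv,lx=(S,280+106.5/4,155+220.5/4),(W,330,132),(V,332.1,284.4),(X,518.4,294.6)
for a in((lv,lx),(lw,lx),(lv,lw,lx),(lv,ls,lw,lx)): print(tri(*a))
```

```text
(array([0.5771, 0.0694, 0.1948]), [0.4, 0.4])
(array([0.5775, 0.069 , 0.1948]), [0.0, 0.0])
(array([0.5774, 0.0692, 0.1944]), [0.5, 0.2, 0.3])
(array([0.5776, 0.0692, 0.1951]), [1.0, 1.3, 0.2, 0.3])
```

Run:
```python
from h import *
np.set_printoptions(precision=4,suppress=True)
L=np.array([.577,.0692,.195]);th=np.radians(-4.8);xl=np.array([np.cos(th),np.sin(th),0])
P=L-.094*xl;P[2]=.195+.086
robot.line_to(P,vel=.03);robot.pause(.8)
o=robot.observe();print(o['time'],P,o['tool_pos'],o['tcp_rot'],o['gripper_width'],o['ft_force'],abs(o['qvel']).max())
snap('scene','s8')
```

```text
21.0417 [0.4833 0.0771 0.281 ] [0.4833 0.0771 0.281 ] [179.9992   0.0012  85.2029] 0.007212703107627869 [ 0.1655 -0.0752 -0.8568] 0.1868152060405767
```

View pics/s8.png

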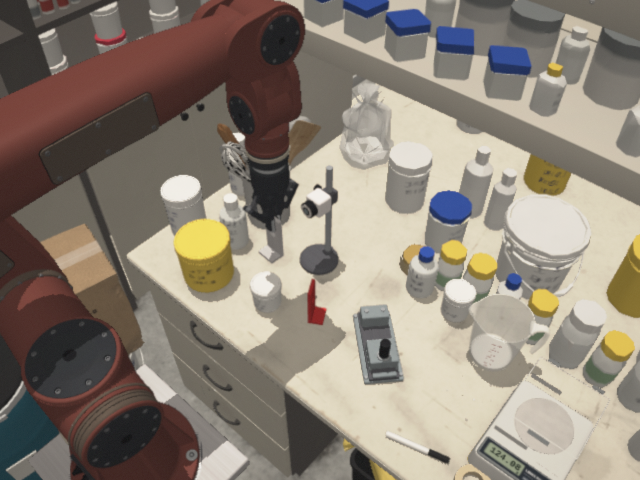

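The bracket hangs upright at (275,240) in front of the lens at (310,208). The jaw is open with its knob at (384,348), and the jars and bottles haven't moved. I'm handing the job in.

Run:
```python
from h import *
robot.job_done();print(robot.observe()['time'])
```

```text
the job is handed in; nothing more can be done
the job is handed in; nothing more can be done
```

The job was handed in at about 21 s of the 54 s allowed. The bracket is held still in front of the inspection camera's lens, clear of everything but the gripper, with the vise jaw open.

**What I did**
- I pushed the jaw open by its knob with the fingers set loosely around it. It moved about 45 mm to its stop, and a second push moved it only 0.4 mm more.
- I gripped the bracket across its thickness near the top and lifted it straight out.
- I turned its outer face to the lens and held it there, with the hole on the lens axis and 90 mm from the lens.

**Last checks**
- **Bracket in the grip:** after the lift, its corners in the wrist picture matched the expected upright pose to within about 2 px.
- **Lens position:** the three wrist views agree to about 0.5 mm, giving (0.577, 0.069, 0.195) m. I used that for a last correction of about 1 mm.
- **Aim:** the lens axis is at about −4.8° yaw, and the individual housing edges gave between −4.2° and −6.1°.
- **Final pose:** the arm settled on its target with only about 1 N on the wrist. The scene picture shows the camera, jars and bottles where they were.

**What went wrong or disagreed**
- On the first descent to the knob, a gripper knuckle rested on the bracket's top at about 7 N. The guard stopped the move and I raised the gripper before pushing. The bracket did not shift.
- The fixed scene and top cameras put the lens up to 5 mm higher than the wrist views. I relied on the wrist views.
- The overhead view was blocked by the arm at the end, and I took no wrist picture after the last 1 mm correction.

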